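# Find the full parts tin by its weight and weigh it in

### The job

Two of the three closed steel tins on the bench are empty and one is full of parts: find the full one by feeling its weight. Set it down gently, upright in the middle of the scale's pan without ramming the pan down to its stop, let go of it, and then press the scale's button fully down. Leave the two empty tins standing upright on the bench, and do not tip over any tin or the camshaft standing nearby.

Things in the scene. Friction and masses are not known exactly. Their poses are not given: they have to be found in the camera images.
- tin_a: closed sheet-steel parts tin with a dark lid, upright rectangular block 80 (its x) x 60 (its y) x 105 mm high; origin at the centre of its underside, z up. The three tins look exactly alike; what is inside cannot be seen. Empty it weighs about 0.15 kg, full 0.6 to 0.8 kg
- tin_b: closed sheet-steel parts tin with a dark lid, upright rectangular block 80 (its x) x 60 (its y) x 105 mm high; origin at the centre of its underside, z up. The three tins look exactly alike; what is inside cannot be seen. Empty it weighs about 0.15 kg, full 0.6 to 0.8 kg
- tin_c: closed sheet-steel parts tin with a dark lid, upright rectangular block 80 (its x) x 60 (its y) x 105 mm high; origin at the centre of its underside, z up. The three tins look exactly alike; what is inside cannot be seen. Empty it weighs about 0.15 kg, full 0.6 to 0.8 kg
- scale: fixed grey bench scale, base 190 (x) x 320 (y) mm with its top 40 mm above the bench; origin at the centre of the underside, z up. The pan is on its +y half, the console with display and button on its -y half
- pan_top (a point): centre of the upper face of the square steel pan (150 x 150 x 6 mm, its axes along those of the scale), 72 mm above the bench when empty
- pan (a joint): how far the spring pan has sunk, m: 0 unloaded, about 0.002 under an empty tin, 0.008 to 0.013 under the full one, bottom stop at 0.025 (about 14 N)
- print_button_top (a point): centre of the upper face of the round grey push button, 32 mm in diameter, on the scale's console; pressed straight down
- print_button (a joint): button travel, m: 0 released, 0.006 fully down (5 N); springs back
- camshaft: bystander: camshaft standing on its 90 mm gear, 184 mm high; origin at the centre of its underside

How it is judged:
On the way, in this order (a step that is already met when the one before it is completed fails the run):
1. the full tin stands upright by its own weight in the middle of the pan (centre within 35 mm), the pan sunk more than 6 mm, the fingers off it (value of joint pan above 0.006 m and ((horizontal distance between tin_a and pan_top below 0.035 m and z of tin_a in the frame of pan_top between -0.006 and 0.006 m and angle between tin_a's own z axis and vertical below 0.1 rad and linear speed of tin_a below 0.02 m/s) or (horizontal distance between tin_b and pan_top below 0.035 m and z of tin_b in the frame of pan_top between -0.006 and 0.006 m and angle between tin_b's own z axis and vertical below 0.1 rad and linear speed of tin_b below 0.02 m/s) or (horizontal distance between tin_c and pan_top below 0.035 m and z of tin_c in the frame of pan_top between -0.006 and 0.006 m and angle between tin_c's own z axis and vertical below 0.1 rad and linear speed of tin_c below 0.02 m/s)) and contact force between the fingers and anything else below 0.3 N), for 0.2 s.
2. with the tin on the pan, the scale's button is pressed down (more than 4.5 mm) (value of joint pan above 0.006 m and ((horizontal distance between tin_a and pan_top below 0.035 m and z of tin_a in the frame of pan_top between -0.006 and 0.006 m and angle between tin_a's own z axis and vertical below 0.1 rad and linear speed of tin_a below 0.02 m/s) or (horizontal distance between tin_b and pan_top below 0.035 m and z of tin_b in the frame of pan_top between -0.006 and 0.006 m and angle between tin_b's own z axis and vertical below 0.1 rad and linear speed of tin_b below 0.02 m/s) or (horizontal distance between tin_c and pan_top below 0.035 m and z of tin_c in the frame of pan_top between -0.006 and 0.006 m and angle between tin_c's own z axis and vertical below 0.1 rad and linear speed of tin_c below 0.02 m/s)) and value of joint print_button above 0.0045 m), for 0.04 s.
At the end, for the whole second after the job is handed in: the full tin stands upright (within 0.1 rad), at rest, its centre within 35 mm of the pan's centre and its underside on the pan, which has sunk more than 6 mm; the two other tins stand upright (within 0.1 rad), at rest, on the bench (underside under 6 mm high) (value of joint pan above 0.006 m and ((horizontal distance between tin_a and pan_top below 0.035 m and z of tin_a in the frame of pan_top between -0.006 and 0.006 m and angle between each of tin_a, tin_b, tin_c's own z axis and vertical below 0.1 rad and linear speed of each of tin_a, tin_b, tin_c below 0.02 m/s and height (world z) of each of tin_b, tin_c below 0.006 m) or (horizontal distance between tin_b and pan_top below 0.035 m and z of tin_b in the frame of pan_top between -0.006 and 0.006 m and angle between each of tin_b, tin_a, tin_c's own z axis and vertical below 0.1 rad and linear speed of each of tin_b, tin_a, tin_c below 0.02 m/s and height (world z) of each of tin_a, tin_c below 0.006 m) or (horizontal distance between tin_c and pan_top below 0.035 m and z of tin_c in the frame of pan_top between -0.006 and 0.006 m and angle between each of tin_c, tin_a, tin_b's own z axis and vertical below 0.1 rad and linear speed of each of tin_c, tin_a, tin_b below 0.02 m/s and height (world z) of each of tin_a, tin_b below 0.006 m))); the robot touches nothing.
It fails at once if the pan is rammed down to its stop (sunk more than 23 mm) (value of joint pan above 0.023 m).
It fails at once if a tin or the camshaft is tipped over (tilt above 0.6 rad) (angle between any of tin_a, tin_b, tin_c, camshaft's own z axis and vertical above 0.6 rad).
It also fails if it takes over 64 s, if anything falls off the work surface, if the arm or the gripper's body presses on something with over 40 N, if the wrist force passes 120 N, or if a joint passes its speed limit or range.

### The arm

A 6-joint arm with a two-finger parallel gripper is mounted at the origin on the work surface. World frame = base frame: x ahead of the robot, y to its left, z up, the work surface at z = 0. Lengths are in m, angles in rad, forces in N, time in s.
With the tool pointing down it reaches from about 0.35 to 0.975 m from the base axis. Payload 4.9 kg.
Tool frame: the origin (TCP) lies at the very end of the fingers, on their centre line; the grasp point (between the pads) lies 19 mm behind it (ctrl.grip_point_offset is the distance from the TCP to the grasp point, in m); z points along the fingers, y is the line along which they close (so a half turn about z gives the same grasp; the last joint's range is limited). The gripper opens to 85 mm and grips with 20 to 120 N. Pads are 22 mm wide; open, the fingers measure 114 mm over their backs; the gripper's body (76 mm by 85 mm) begins 54 mm behind the grasp point. The pads swing forward as they close: fully open they stand 13 mm farther back than shut.
Start: joints at [1.191, 0.053, 1.613, -0, 1.476, -0.119], TCP at [0.161, 0.604, 0.193] pointing down, gripper open.
Joint ranges: [-3.01, 3.01], [-1.01, 2.22], [0.06, 2.58], [-1.02, 4.17], [0.09, 2.62], [-3.14, 3.14]. Speed limits (rad/s): [2.57, 2.57, 3.14, 3.14, 3.14, 3.14].

### API

Orientations are given as a rotation vector (axis times angle).
In Python, from station import ctrl gives the robot as it stands.
- The arm moves only by the tool send_rows, never from a script. Its argument "rows" is a list of rows, each a list of 3 entries, a list of its own where there are three numbers: the finger opening in cm, from 0 to 8.54, then the shift along the tool's x, y, z in cm, then the turn about the tool's z in degrees. A call has 1 to 10 rows; each row shifts and turns the commanded pose from where the row before left it, along the tool's axes as they then stand; what a row does not reach is not made up. A row lasts 1/8 s, in which the tool goes at most 62.5 mm and 10.7 degrees, less where a joint would pass 70% of its speed; a pose out of reach is approached as far as the arm can. A call with a gripper value outside its range is refused whole. The fingers move at their own pace and stop on an object; "newtons" is the grip in N (left out, the last holds). Time passes only in rows, so rows that do not move let the fingers close. It gives the time, the measured TCP pose, the force, the opening and the grip force at its end, in the units of the state.
- ctrl.get_obs(): the state, without advancing time (a new reading comes with each control period).
- ctrl.get_image(name): name is "side" or "top"; returns a dict with "frame" (400x640x3 uint8, red, green, blue), "range_z" (400x640 float32, m along the optical axis (not along the pixel's ray), 0 where there is no reading), "fx", "fy", "cx", "cy" (pixels), "cam_to_world" (4x4, takes a point from camera to world coordinates). Camera axes: x right, y down, z forward; pixel columns grow to the right and rows downward; lengths in m; the calibration is good to about 2 mm. A picture is of the moment at which its call begins.
- ctrl.finish_job(): hands the job in; it is judged then, once.
The state is a dict: "t": time; "q": joint angles; "dq": joint speeds; "effort": joint torques, N m; "tool_pos": TCP position; "tool_rot": TCP orientation; "contact_force": force on the tool from outside, world axes, zero at the start; "wrist_torque": the same for the moment, N m; "opening": finger opening in m; "grip_force": force on a finger pad.
Only numpy, scipy, OpenCV 4.12 (cv2) and the standard library are available. Lean on these libraries where they do the work, as an engineer would, in place of code of your own. Each camera call takes 0.05 s, during which the arm holds its last target. There are 200 camera calls.

## Working session

There is one attempt and no reset: what is moved stays moved. The work goes in short steps, Python scripts to look and compute and a tool call to move; the robot and the scene stay as the last step left them, time stands still between calls to the robot, and variables do not carry over. Pictures are saved under pics/ and viewed, at most 10 in all, crops included, and the job is handed in when it is done.

Besides the shell and the picture viewer there is one more tool, called after "Emit:" as name(argument=value, ...) on one line, values as JSON. send_rows: Moves the arm, as the interface text tells. Its arguments: {"type":"object","properties":{"rows":{"type":"array","items":{"type":"array"}},"newtons":{"type":"number"}},"required":["rows"]}

```bash
mkdir -p pics
cat > h.py <<'E'
import numpy as np,cv2
from station import ctrl
from scipy.spatial.transform import Rotation as R
def cloud(im):
    z=im['range_z'];v,u=np.mgrid[:400,:640]
    p=np.stack([(u-im['cx'])/im['fx']*z,(v-im['cy'])/im['fy']*z,z],-1)
    T=im['cam_to_world'];return p@T[:3,:3].T+T[:3,3]
E
python3 - <<'E'
from h import *
for n in ('top','side'):
    im=ctrl.get_image(n);cv2.imwrite(f'pics/{n}0.png',im['frame'][...,::-1]);np.save(n+'.npy',cloud(im).astype(np.float32))
P=np.load('top.npy')
print(im['cam_to_world'][:3,3]);o=ctrl.get_obs();print(o['tool_pos'],R.from_rotvec(o['tool_rot']).as_matrix().round(3),o['t'])
E
```

```text
[ 0.303023   -0.77925949  0.85574546]
[0.1609076  0.60328419 0.19138615] [[-0.966  0.258 -0.001]
 [ 0.258  0.966 -0.002]
 [ 0.    -0.002 -1.   ]] 0.1
```

View pics/top0.png

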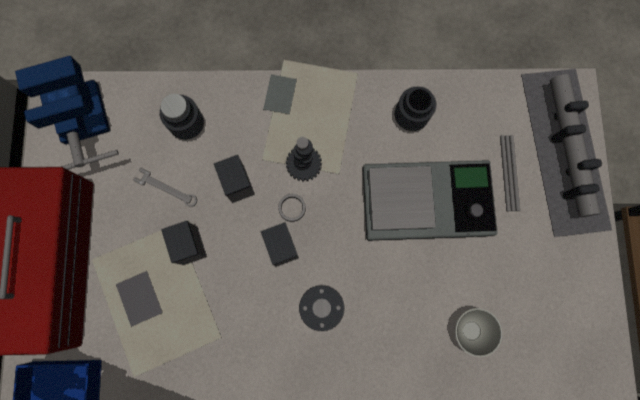

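View pics/side0.png

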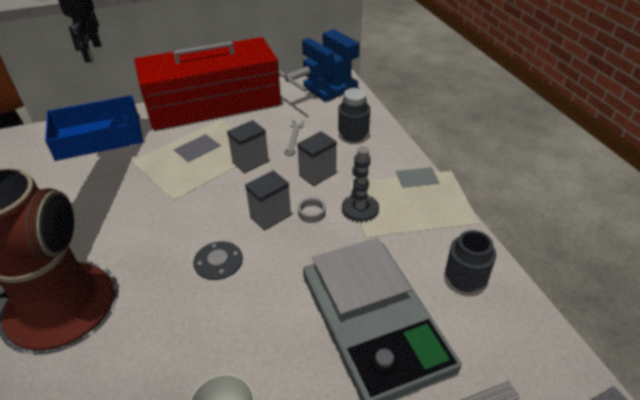

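Top view: tins at (234,178), (182,243) and (279,244), camshaft (303,158), scale pan (402,198), button (477,211). Now the positions from depth.

Run:
```python
from h import *
P=np.load('top.npy');z=P[...,2]
def rect(name,u,v,r,lo,hi):
    m=(z>lo)&(z<hi);m[:max(v-r,0)]=0;m[v+r:]=0;m[:,:u-r]=0;m[:,u+r:]=0
    _,l,_,_=cv2.connectedComponentsWithStats(m.astype(np.uint8));k=l==np.bincount(l[m]).argmax()
    q=P[k]; b=cv2.minAreaRect((q[:,:2]*1000).astype(np.float32))
    e=cv2.boxPoints(b); d=e[1]-e[0]; f=e[2]-e[1]; L=d if np.hypot(*d)>np.hypot(*f) else f
    print(name,k.sum(),np.round(b[0],1),np.round(b[1],1),'long axis deg',round(np.degrees(np.arctan2(L[1],L[0]))%180,1),'z',np.median(q[:,2]).round(4))
rect('T1',234,175,30,.095,.115);rect('T2',182,243,30,.095,.115);rect('T3',279,244,30,.095,.115)
rect('pan',402,198,45,.06,.085);rect('button',477,211,10,.047,.08);rect('scale',430,200,80,.03,.08)
rect('cam',303,158,30,.008,.3);print(P[211,477],P[211,470-5],P[145,303])
```

```text
T1 928 [640.7 206. ] [83.3 61.1] long axis deg 20.9 z 0.1053
T2 1022 [487.2 321.3] [82.  62.3] long axis deg 18.6 z 0.1053
T3 971 [480.   96.6] [81.8 60.9] long axis deg 19.9 z 0.1053
pan 3846 [ 588.  -195.1] [151.1 151.4] long axis deg 91.3 z 0.0721
button 292 [ 555.4 -377.9] [46.4 45.9] long axis deg 86.5 z 0.0551
scale 9754 [ 589.5 -269.5] [190.8 320.4] long axis deg 91.2 z 0.0443
cam 1077 [686.9  38.7] [83.2 90.4] long axis deg 95.2 z 0.0173
[ 0.55231994 -0.37737253  0.05921195] [ 0.55477196 -0.3522919   0.04660965] [0.6839327  0.0376984  0.18359911]
```

Run:
```python
from h import *
P=np.load('top.npy');S=np.load('side.npy')
for v,u in [(383,61),(365,25),(200,30),(200,75),(340,75),(300,75),(180,85)]:print(u,v,P[v,u].round(3))
for v,u in [(40,85),(50,85),(30,80),(130,95),(85,210),(110,145)]:print('s',u,v,S[v,u].round(3))
m=(S[...,2]>.04)&(S[...,0]<.7)&(S[...,1]>.4)&(S[...,1]<.75)&(S[...,0]>0)
H,_,_=np.histogram2d(S[m][:,0],S[m][:,1],bins=[np.arange(0,.75,.05),np.arange(.4,.8,.05)])
ix=((S[m][:,0])/.05).astype(int);iy=((S[m][:,1]-.4)/.05).astype(int);M=np.zeros((14,7));np.maximum.at(M,(ix,iy),S[m][:,2]);print(M.round(2))
m=(P[...,2]>.0555)&(abs(P[...,0]-.555)<.03)&(abs(P[...,1]+.377)<.03);print(m.sum(),P[m].mean(0),P[m].min(0),P[m].max(0))
```

```text
61 383 [0.17  0.607 0.007]
25 365 [0.22  0.66  0.068]
30 200 [0.574 0.63  0.161]
75 200 [0.585 0.564 0.097]
75 340 [0.269 0.566 0.043]
75 300 [0.359 0.564 0.061]
85 180 [0.642 0.565 0.053]
s 85 40 [0.156 0.554 0.305]
s 85 50 [0.151 0.532 0.29 ]
s 80 30 [0.155 0.537 0.338]
s 95 130 [0.091 0.63  0.005]
s 210 85 [0.439 0.567 0.115]
s 145 110 [0.241 0.694 0.001]
[[0.   0.   0.07 0.   0.   0.07 0.  ]
 [0.   0.   0.07 0.   0.   0.07 0.  ]
 [0.   0.   0.35 0.4  0.   0.07 0.  ]
 [0.   0.   0.35 0.4  0.38 0.33 0.  ]
 [0.   0.   0.07 0.15 0.16 0.15 0.15]
 [0.   0.   0.   0.16 0.16 0.16 0.16]
 [0.   0.   0.   0.16 0.16 0.16 0.16]
 [0.   0.   0.   0.16 0.2  0.19 0.16]
 [0.   0.   0.   0.16 0.2  0.19 0.16]
 [0.   0.   0.   0.16 0.2  0.19 0.16]
 [0.   0.   0.   0.16 0.2  0.19 0.16]
 [0.   0.   0.   0.16 0.16 0.16 0.16]
 [0.   0.   0.   0.16 0.16 0.16 0.16]
 [0.   0.1  0.1  0.11 0.1  0.   0.  ]]
145 [ 0.5559497  -0.37421748  0.06127875] [ 0.53341454 -0.38961786  0.05550845] [ 0.5772546  -0.3555095   0.06836618]
```

Emit:
send_rows(newtons=40, rows=[[8.5, [0, 0, -0.5], -10], [8.5, [0, 0, -0.5], -10], [8.5, [0, 0, 0], -10], [8.5, [0, 0, 0], -5], [8.5, [-3, -5.4, 0], 0], [8.5, [-3, -5.4, 0], 0], [8.5, [-3, -5.4, 0], 0], [8.5, [-3, -5.4, 0], 0], [8.5, [-3, -5.4, 0], 0], [8.5, [-3, -5.4, 0], 0]])

```text
t: 1.35
tool_pos: [0.4424, 0.3596, 0.2021]
tool_rot: [0.547, -3.093, 0.0]
contact_force: [1.1, 0.8, -0.3]
opening: 0.0852
grip_force: 0.0
```

Emit:
send_rows(rows=[[8.5, [-3, -5.26, 0], 0], [8.5, [0, 0, 0], 0], [8.5, [0, 0, 0], 0]])

```text
t: 1.72
tool_pos: [0.4871, 0.3221, 0.2019]
tool_rot: [0.546, -3.092, -0.0]
contact_force: [-0.3, 0.1, 0.2]
opening: 0.0847
grip_force: 0.0
```

Emit:
send_rows(rows=[[8.5, [0, 0, 4], 0], [8.5, [0, 0, 4], 0], [8.5, [0, 0, 4], 0], [8.5, [0, 0, 2.7], 0], [8.5, [0, 0, 0], 0], [5, [0, 0, 0], 0], [5, [0, 0, 0], 0], [5, [0, 0, 0], 0], [5, [0, 0, 0], 0], [5, [0, 0, 0], 0]])

```text
t: 2.98
tool_pos: [0.4893, 0.3231, 0.0582]
tool_rot: [-0.546, 3.09, 0.003]
contact_force: [-0.3, 0.8, 5.5]
opening: 0.0584
grip_force: 46.1
```

Emit:
send_rows(rows=[[5, [0, 0, 0], 0], [5, [0, 0, -0.5], 0], [5, [0, 0, -0.5], 0], [5, [0, 0, 0], 0], [5, [0, 0, 0], 0], [5, [0, 0, 0], 0]])

```text
t: 3.72
tool_pos: [0.4873, 0.322, 0.0651]
tool_rot: [0.547, -3.093, 0.0]
contact_force: [-0.8, -0.0, -0.4]
opening: 0.0581
grip_force: 45.4
```

Emit:
send_rows(rows=[[5, [0, 0, -0.5], 0], [5, [0, 0, 0], 0], [5, [0, 0, 0], 0]])

```text
t: 4.1
tool_pos: [0.4877, 0.3222, 0.0707]
tool_rot: [-0.547, 3.093, 0.0]
contact_force: [-0.5, -0.5, -0.8]
opening: 0.0579
grip_force: 45.5
```

Emit:
send_rows(rows=[[5, [0, 0, 0], 0]])

```text
t: 4.22
tool_pos: [0.4875, 0.3221, 0.0704]
tool_rot: [0.547, -3.094, 0.0]
contact_force: [0.2, 0.8, -1.4]
opening: 0.0581
grip_force: 45.5
```

Emit:
send_rows(rows=[[5, [0, 0, 0.8], 0], [5, [0, 0, 0.6], 0], [5, [0, 0, 0], 0], [8.5, [0, 0, 0], 0], [8.5, [0, 0, 0], 0], [8.5, [0, 0, 0], 0], [8.5, [0, 0, -3], 0], [8.5, [0, 0, -4], 0], [8.5, [0, 0, -4], 0], [8.5, [0, 0, -1], 0]])

```text
t: 5.48
tool_pos: [0.4892, 0.323, 0.18]
tool_rot: [-0.546, 3.088, 0.003]
contact_force: [0.9, -0.5, -0.9]
opening: 0.085
grip_force: 0.0
```

Emit:
send_rows(rows=[[8.5, [2.1, -5.23, 0], 0], [8.5, [2.1, -5.23, 0], 0], [8.5, [2.1, -5.23, 0], 0], [8.5, [2.1, -5.23, 0], 0], [8.5, [0, 0, 0], 0], [8.5, [0, 0, 0], 0]])

```text
t: 6.22
tool_pos: [0.4799, 0.0969, 0.1753]
tool_rot: [0.546, -3.092, -0.001]
contact_force: [0.2, -0.2, -0.0]
opening: 0.085
grip_force: 0.0
```

Emit:
send_rows(rows=[[8.5, [0, 0, 4], 0], [8.5, [0, 0, 4], 0], [8.5, [0, 0, 4], 0], [8.5, [0, 0, 0], 0], [5, [0, 0, 0], 0], [5, [0, 0, 0], 0], [5, [0, 0, 0], 0], [5, [0, 0, 0], 0], [5, [0, 0, 0], 0], [5, [0, 0, 0], 0]])

```text
t: 7.48
tool_pos: [0.4827, 0.0974, 0.0593]
tool_rot: [-0.546, 3.088, 0.001]
contact_force: [-0.2, 2.3, 6.4]
opening: 0.0576
grip_force: 43.6
```

Emit:
send_rows(rows=[[5, [0, 0, -0.5], 0], [5, [0, 0, -0.5], 0], [5, [0, 0, -0.5], 0], [5, [0, 0, 0], 0], [5, [0, 0, 0], 0], [5, [0, 0, 0], 0]])

```text
t: 8.22
tool_pos: [0.4802, 0.0968, 0.0712]
tool_rot: [0.547, -3.093, -0.0]
contact_force: [-0.8, 0.2, -1.8]
opening: 0.0577
grip_force: 42.9
```

Emit:
send_rows(rows=[[5, [0, 0, 0], 0]])

```text
t: 8.35
tool_pos: [0.4803, 0.0968, 0.0713]
tool_rot: [0.547, -3.093, -0.0]
contact_force: [0.4, -0.0, -1.3]
opening: 0.0576
grip_force: 42.9
```

Emit:
send_rows(rows=[[5, [0, 0, 0.8], 0], [5, [0, 0, 0.6], 0], [5, [0, 0, 0], 0], [8.5, [0, 0, 0], 0], [8.5, [0, 0, 0], 0], [8.5, [0, 0, 0], 0], [8.5, [0, 0, -3], 0], [8.5, [0, 0, -4], 0], [8.5, [0, 0, -4], 0], [8.5, [0, 0, -1], 0]])

```text
t: 9.6
tool_pos: [0.4822, 0.0969, 0.1806]
tool_rot: [-0.546, 3.088, -0.001]
contact_force: [0.1, 0.1, 0.5]
opening: 0.085
grip_force: 0.0
```

Emit:
send_rows(rows=[[8.5, [-4.7, 1.19, 0], 0], [8.5, [-4.7, 1.19, 0], 0], [8.5, [-4.7, 1.19, 0], 0], [8.5, [-4.7, 1.19, 0], 0], [8.5, [0, 0, 0], 0], [8.5, [0, 0, 0], 0]])

```text
t: 10.35
tool_pos: [0.6397, 0.2057, 0.1755]
tool_rot: [0.547, -3.09, 0.0]
contact_force: [-0.4, 0.3, 0.4]
opening: 0.0852
grip_force: 0.0
```

Run:
```python
from h import *
im=ctrl.get_image('side');cv2.imwrite('pics/s1.png',im['frame'][...,::-1])
```

```text
(no output)
```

View pics/s1.png

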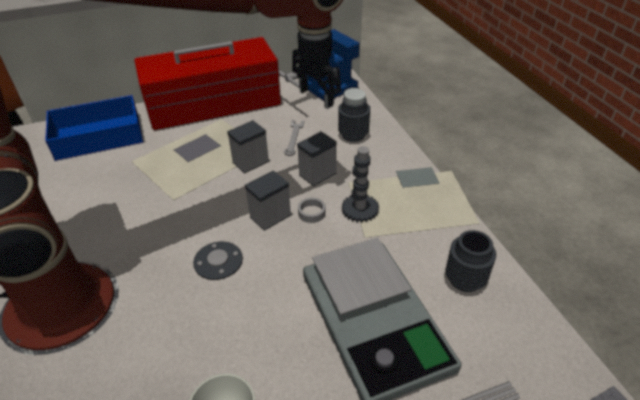

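Empty tins stand upright at (248,147) and (268,200); the gripper is over the third tin at (317,158).

Emit:
send_rows(newtons=60, rows=[[8.5, [0, 0, 4], 0], [8.5, [0, 0, 4], 0], [8.5, [0, 0, 4], 0], [8.5, [0, 0, 0], 0], [5, [0, 0, 0], 0], [5, [0, 0, 0], 0], [5, [0, 0, 0], 0], [5, [0, 0, 0], 0], [5, [0, 0, 0], 0], [5, [0, 0, 0], 0]])

```text
t: 11.65
tool_pos: [0.6441, 0.2061, 0.0633]
tool_rot: [-0.545, 3.086, -0.001]
contact_force: [-1.2, -2.1, 6.5]
opening: 0.0502
grip_force: 5.7
```

Emit:
send_rows(rows=[[5, [0, 0, -0.5], 0], [5, [0, 0, -0.5], 0], [5, [0, 0, -0.5], 0], [5, [0, 0, 0], 0], [5, [0, 0, 0], 0], [5, [0, 0, 0], 0]])

```text
t: 12.4
tool_pos: [0.6404, 0.206, 0.072]
tool_rot: [0.547, -3.093, 0.0]
contact_force: [0.5, 0.4, -0.7]
opening: 0.0502
grip_force: 0.0
```

Emit:
send_rows(rows=[[5, [0, 0, 0], 0]])

```text
t: 12.52
tool_pos: [0.6405, 0.2059, 0.0721]
tool_rot: [0.547, -3.093, 0.0]
contact_force: [-0.2, -0.4, -0.5]
opening: 0.0501
grip_force: 0.0
```

The grip closed to the commanded 5 cm with no force, so the tin isn't held. Checking.

Run:
```python
from h import *
im=ctrl.get_image('side');c=im['frame'][30:260,200:420,::-1];cv2.imwrite('pics/s2.png',cv2.resize(c,None,fx=2.6,fy=2.6))
t=ctrl.get_image('top');P=cloud(t);cv2.imwrite('pics/t2.png',cv2.resize(t['frame'][130:280,150:350,::-1],None,fx=3,fy=3))
for n,im in(('s',im),('t',t)):
    T=np.linalg.inv(im['cam_to_world']);p=T[:3,:3]@ctrl.get_obs()['tool_pos']+T[:3,3];print(n,p[0]/p[2]*im['fx']+im['cx'],p[1]/p[2]*im['fy']+im['cy'])
```

```text
s 317.9651564471774 152.10193954686656
t 233.48950917477816 177.02818834975878
```

View pics/s2.png

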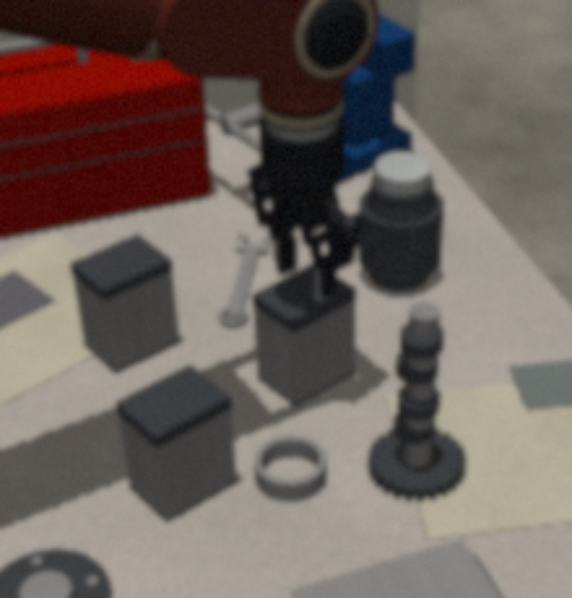

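View pics/t2.png

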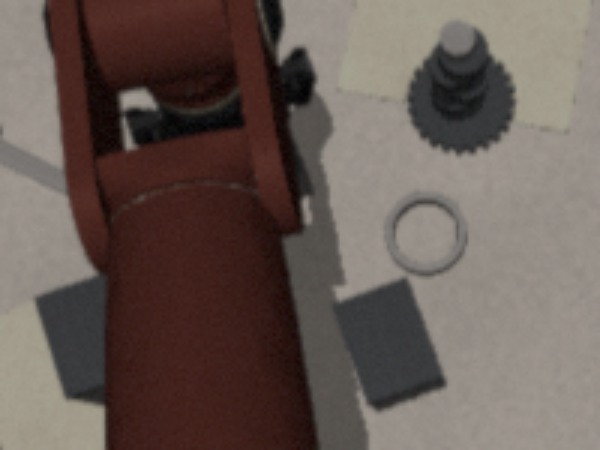

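Run:
```python
from h import *
im=ctrl.get_image('side');P=cloud(im);o=ctrl.get_obs();print(o['tool_pos'],o['q'].round(3) if hasattr(o['q'],'round') else o['q'])
for u,vs in ((325,range(126,160,2)),(310,range(120,156,2))):
    for v in vs:print(u,v,P[v,u].round(3),im['frame'][v,u])
for u,v in((316,190),(318,148),(300,150)):print(u,v,P[v,u].round(3))
```

```text
[0.64062717 0.2059301  0.07235093] [ 0.201  0.258  1.591 -0.     1.293 -1.72 ]
325 126 [0.735 0.41  0.   ] [125 119 113]
325 128 [0.648 0.171 0.166] [62 60 57]
325 130 [0.646 0.166 0.164] [14 16 19]
325 132 [0.644 0.161 0.163] [20 20 19]
325 134 [0.647 0.17  0.15 ] [15 17 16]
325 136 [0.647 0.169 0.145] [14 15 15]
325 138 [0.647 0.169 0.139] [21 22 23]
325 140 [0.646 0.166 0.135] [13 15 18]
325 142 [0.645 0.165 0.13 ] [20 20 21]
325 144 [0.647 0.169 0.121] [37 37 36]
325 146 [0.652 0.183 0.104] [32 35 35]
325 148 [0.65  0.178 0.102] [28 26 28]
325 150 [0.65  0.178 0.096] [37 38 36]
325 152 [0.65  0.18  0.088] [60 59 59]
325 154 [0.649 0.177 0.084] [65 63 62]
325 156 [0.649 0.178 0.077] [66 63 64]
325 158 [0.651 0.182 0.068] [62 60 60]
310 120 [0.63  0.23  0.157] [15 16 17]
310 122 [0.629 0.229 0.152] [ 9  7 14]
310 124 [0.63  0.23  0.146] [15 15 15]
310 126 [0.629 0.23  0.14 ] [16 15 17]
310 128 [0.629 0.228 0.135] [15 12 13]
310 130 [0.629 0.229 0.129] [14 15 14]
310 132 [ 0.303 -0.779  0.856] [18 17 14]
310 134 [0.628 0.228 0.117] [74 71 67]
310 136 [0.676 0.377 0.001] [96 92 89]
310 138 [0.63  0.234 0.1  ] [43 43 42]
310 140 [0.626 0.225 0.101] [35 38 41]
310 142 [0.621 0.209 0.107] [30 32 36]
310 144 [0.619 0.204 0.105] [33 34 34]
310 146 [0.618 0.201 0.101] [45 49 49]
310 148 [0.614 0.19  0.104] [59 61 63]
310 150 [0.612 0.182 0.103] [60 63 65]
310 152 [0.609 0.173 0.104] [47 49 52]
310 154 [0.608 0.17  0.101] [32 31 35]
316 190 [ 0.613  0.149 -0.001]
318 148 [0.634 0.184 0.102]
300 150 [0.594 0.21  0.088]
```

The fingertips are physically at z≈0.118 m while the TCP reads 0.072, so I've been gripping at the lid edge. I'll raise, open and measure the true tip height.

Emit:
send_rows(rows=[[5, [0, 0, -3], 0], [5, [0, 0, -3], 0], [8.5, [0, 0, 0], 0], [8.5, [0, 0, 0], 0], [8.5, [0, 0, 0], 0], [8.5, [0, 0, 0], 0]])

```text
t: 13.42
tool_pos: [0.6399, 0.2058, 0.131]
tool_rot: [0.547, -3.091, 0.0]
contact_force: [-0.5, -1.6, 0.5]
opening: 0.085
grip_force: 0.0
```

Run:
```python
from h import *
im=ctrl.get_image('side');P=cloud(im);o=ctrl.get_obs();t=np.array(o['tool_pos']);print(t)
M=R.from_rotvec(o['tool_rot']).as_matrix()
d=(P-t)@M  # tool coords
m=(np.abs(d[...,0])<.03)&(np.abs(d[...,1])<.075)&(P[...,2]>.112)&(P[...,2]<.3)
q=d[m];z=P[m][:,2]
for lo in np.arange(-.08,.08,.01):
    k=(q[:,1]>=lo)&(q[:,1]<lo+.01)
    if k.sum()>3:print(lo.round(2),k.sum(),np.sort(z[k])[:3].round(3), q[k][:,0].mean().round(3))
m=(abs(P[...,0]-.64)<.08)&(abs(P[...,1]-.206)<.08)&(P[...,2]>.098)&(P[...,2]<.109)
print(m.sum(),cv2.minAreaRect((P[m][:,:2]*1000).astype(np.float32)),P[m].mean(0))
cv2.imwrite('pics/s3.png',cv2.resize(im['frame'][0:230,200:420,::-1],None,fx=2.6,fy=2.6))
```

```text
[0.64011118 0.20583382 0.1313266 ]
-0.08 79 [0.229 0.229 0.23 ] 0.003
-0.07 190 [0.229 0.23  0.23 ] 0.003
-0.06 105 [0.187 0.188 0.189] 0.006
-0.05 115 [0.181 0.181 0.182] 0.009
-0.04 145 [0.225 0.232 0.234] 0.007
-0.03 102 [0.24  0.242 0.244] 0.013
-0.02 44 [0.242 0.248 0.251] 0.016
-0.01 23 [0.242 0.243 0.244] 0.013
-0.0 45 [0.241 0.241 0.242] 0.013
0.01 48 [0.241 0.243 0.245] 0.015
0.02 21 [0.243 0.245 0.245] 0.016
0.03 31 [0.188 0.197 0.208] 0.013
0.04 152 [0.181 0.181 0.182] 0.004
0.05 66 [0.196 0.222 0.224] 0.009
0.06 99 [0.225 0.226 0.227] 0.007
0.07 15 [0.23  0.236 0.236] 0.009
537 ((638.2850952148438, 206.88650512695312), (84.28561401367188, 67.63291931152344), 21.33241844177246) [0.63668376 0.203086   0.10325841]
```

View pics/s3.png

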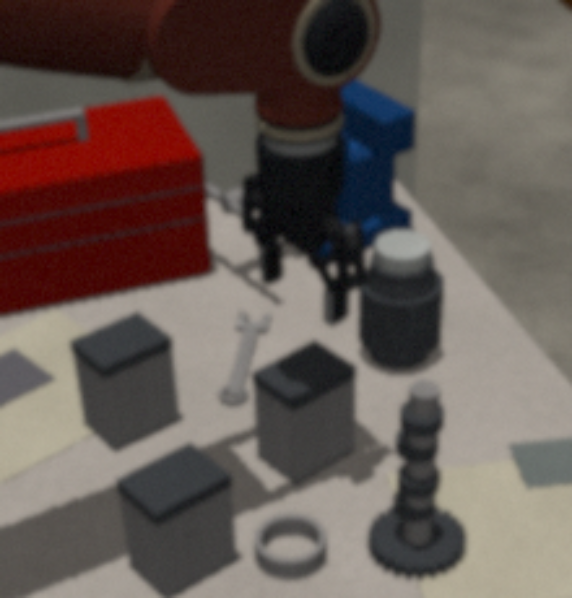

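The tips are really ~37 mm above the reported TCP when closed and 50 mm when open (tips at crop (270,275) and (335,318)). The tin still stands upright. Descending lower.

Emit:
send_rows(newtons=60, rows=[[8.5, [0, 0, 3], 0], [8.5, [0, 0, 3], 0], [8.5, [0, 0, 3], 0], [8.5, [0, 0, 2.4], 0], [8.5, [0, 0, 0], 0], [8.5, [0, 0, 0], 0]])

```text
t: 14.22
tool_pos: [0.6414, 0.2061, 0.0195]
tool_rot: [-0.547, 3.092, 0.0]
contact_force: [1.0, -0.7, 0.2]
opening: 0.085
grip_force: 0.0
```

Emit:
send_rows(rows=[[5.5, [0, 0, 0], 0], [5.5, [0, 0, 0], 0], [5.5, [0, 0, 0], 0], [5.5, [0, 0, 0], 0], [5.5, [0, 0, -0.5], 0], [5.5, [0, 0, -0.5], 0], [5.5, [0, 0, -0.5], 0], [5.5, [0, 0, -0.5], 0], [5.5, [0, 0, 0], 0], [5.5, [0, 0, 0], 0]])

```text
t: 15.48
tool_pos: [0.6406, 0.2059, 0.0384]
tool_rot: [0.547, -3.093, 0.0]
contact_force: [0.4, -0.2, -8.1]
opening: 0.0596
grip_force: 66.1
```

Emit:
send_rows(rows=[[5.5, [0, 0, 0], 0]])

```text
t: 15.6
tool_pos: [0.6404, 0.2059, 0.0382]
tool_rot: [0.547, -3.093, 0.0]
contact_force: [0.1, -0.9, -6.3]
opening: 0.0596
grip_force: 66.1
```

Full tin confirmed (~7 N). Lift, go round the camshaft and over the pan.

Emit:
send_rows(newtons=80, rows=[[5.5, [0, 0, -3], 0], [5.5, [0, 0, -4.5], 0], [5.5, [0, 0, -4.5], 0], [5.5, [0, 0, -4], 0], [5.5, [0, 0, -2], 0], [5.5, [0, 0, 0], 0]])

```text
t: 16.35
tool_pos: [0.6415, 0.2062, 0.2201]
tool_rot: [-0.547, 3.091, 0.0]
contact_force: [-0.1, 0.4, -6.4]
opening: 0.0596
grip_force: 89.7
```

Emit:
send_rows(rows=[[5.5, [2, -1.6, 0], 0], [5.5, [3, -2.5, 0], 0], [5.5, [3, -2.5, 0], 0], [5.5, [3, -2.5, 0], 0], [5.5, [2.8, -2.5, 0], 0], [5.5, [1, -4, 0], 0], [5.5, [1, -4.5, 0], 0], [5.5, [1, -4.5, 0], 0], [5.5, [1, -4.5, 0], 0], [5.5, [0.8, -4, 0], 0]])

```text
t: 17.6
tool_pos: [0.5781, -0.1698, 0.2148]
tool_rot: [0.545, -3.09, -0.005]
contact_force: [0.1, 0.5, -6.6]
opening: 0.0595
grip_force: 89.7
```

Emit:
send_rows(rows=[[5.5, [0, -2.8, 0], 0], [5.5, [0, 0, 0], 0], [5.5, [0, 0, 0], 0], [5.5, [0, 0, 0], 0]])

```text
t: 18.1
tool_pos: [0.5885, -0.194, 0.2174]
tool_rot: [0.548, -3.092, -0.002]
contact_force: [-0.9, 0.1, -6.5]
opening: 0.0593
grip_force: 89.7
```

Run:
```python
from h import *
im=ctrl.get_image('side');P=cloud(im);o=ctrl.get_obs();t=np.array(o['tool_pos']);print(t,o['contact_force'],o['opening'])
cv2.imwrite('pics/s4.png',im['frame'][...,::-1])
```

```text
[ 0.58875509 -0.19402146  0.21782928] [ 0.24122789 -0.28674097 -6.29623661] 0.05886771433316394
```

View pics/s4.png

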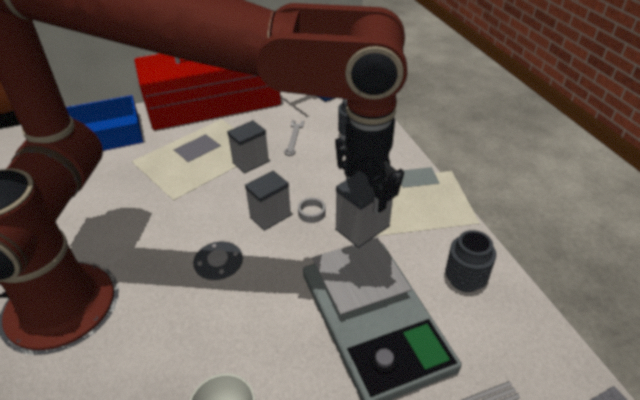

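The tin at (363,210) hangs upright over the pan at (363,275). Lowering.

Emit:
send_rows(rows=[[5.5, [0, 0, 3], 0], [5.5, [0, 0, 4], 0], [5.5, [0, 0, 3], 0], [5.5, [0, 0, 1], 0], [5.5, [0, 0, 0.5], 0], [5.5, [0, 0, 0], 0], [5.5, [0, 0, 0], 0]])

```text
t: 19.02
tool_pos: [0.5902, -0.1955, 0.1054]
tool_rot: [-0.547, 3.091, -0.003]
contact_force: [-0.6, -0.5, -6.1]
opening: 0.0592
grip_force: 89.7
```

Emit:
send_rows(rows=[[5.5, [0, 0, 0.3], 0], [5.5, [0, 0, 0.3], 0], [5.5, [0, 0, 0.3], 0], [5.5, [0, 0, 0.3], 0], [5.5, [0, 0, 0], 0], [5.5, [0, 0, 0], 0], [5.5, [0, 0, 0], 0]])

```text
t: 19.9
tool_pos: [0.5891, -0.1951, 0.0917]
tool_rot: [-0.547, 3.094, -0.0]
contact_force: [-0.4, -0.3, -5.7]
opening: 0.0593
grip_force: 90.0
```

Emit:
send_rows(rows=[[5.5, [0, 0, 0.2], 0], [5.5, [0, 0, 0.2], 0], [5.5, [0, 0, 0.2], 0], [5.5, [0, 0, 0], 0], [5.5, [0, 0, 0], 0]])

```text
t: 20.52
tool_pos: [0.5893, -0.1952, 0.0858]
tool_rot: [-0.547, 3.093, -0.001]
contact_force: [-0.9, 0.2, -2.8]
opening: 0.0592
grip_force: 90.2
```

Emit:
send_rows(rows=[[5.5, [0, 0, 0], 0]])

```text
t: 20.65
tool_pos: [0.5893, -0.1951, 0.0857]
tool_rot: [-0.547, 3.093, -0.0]
contact_force: [-1.3, 0.5, -2.3]
opening: 0.0595
grip_force: 90.2
```

Emit:
send_rows(newtons=30, rows=[[5.5, [0, 0, 0.2], 0], [5.5, [0, 0, 0.2], 0], [5.5, [0, 0, 0], 0], [5.5, [0, 0, 0], 0]])

```text
t: 21.15
tool_pos: [0.5893, -0.1952, 0.0817]
tool_rot: [-0.547, 3.093, -0.001]
contact_force: [-2.4, 1.8, -0.4]
opening: 0.0596
grip_force: 90.5
```

Emit:
send_rows(rows=[[6.2, [0, 0, 0], 0], [6.4, [0, 0, 0], 0], [7, [0, 0, 0], 0], [8, [0, 0, 0], 0], [8.5, [0, 0, 0], 0], [8.5, [0, 0, 0], 0], [8.5, [0, 0, 0], 0], [8.5, [0, 0, 0], 0]])

```text
t: 22.15
tool_pos: [0.5891, -0.195, 0.0815]
tool_rot: [-0.547, 3.094, -0.0]
contact_force: [-1.3, -0.2, 0.5]
opening: 0.0848
grip_force: 0.0
```

Run:
```python
from h import *
im=ctrl.get_image('side');P=cloud(im);o=ctrl.get_obs();t=np.array(o['tool_pos']);print(t,o['contact_force'],o['opening'])
cv2.imwrite('pics/s5.png',cv2.resize(im['frame'][90:390,260:500,::-1],None,fx=2,fy=2))
m=(abs(P[...,0]-.553)<.04)&(abs(P[...,1]+.377)<.04)
M=im['frame'].astype(int).sum(-1);k=m&(P[...,2]>.052)&(M>240)
print(k.sum(),P[k].mean(0),np.median(P[k],0),P[k].min(0),P[k].max(0),np.argwhere(k).mean(0))
```

```text
[ 0.58909565 -0.19503415  0.08150913] [ 0.14159275 -0.74441241  0.01651679] 0.08480386786766268
206 [ 0.55429033 -0.37609843  0.06061374] [ 0.55423039 -0.37650822  0.06055478] [ 0.53976644 -0.39108872  0.05678862] [ 0.56937113 -0.36095157  0.06437621] [356.65533981 384.30582524]
```

View pics/s5.png

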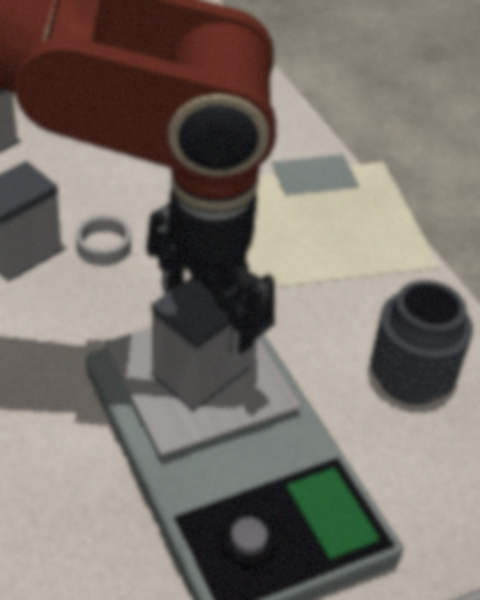

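The tin stands free on the pan; button at about (248,535) in the crop = (0.554,-0.376,0.0605).

Emit:
send_rows(rows=[[8.5, [0, 0, -1], 0], [8.5, [0, 0, -3], 0], [8.5, [0, 0, -3], 0], [8.5, [0, 0, -2], 0], [8.5, [2.4, -4, 0], 0], [0, [2.4, -4, 0], 0], [0, [2.4, -4, 0], 0], [0, [2.3, -3.8, 0], 0], [0, [0, 0, 0], 0], [0, [0, 0, 0], 0]])

```text
t: 23.45
tool_pos: [0.554, -0.3756, 0.1714]
tool_rot: [0.547, -3.094, -0.001]
contact_force: [-1.1, 0.1, 0.3]
opening: -0.0001
grip_force: 0.0
```

Emit:
send_rows(rows=[[0, [0, 0, 0], 0], [0, [0, 0, 3], 0], [0, [0, 0, 4], 0], [0, [0, 0, 3], 0], [0, [0, 0, 2], 0], [0, [0, 0, 0.5], 0], [0, [0, 0, 0], 0], [0, [0, 0, 0], 0]])

```text
t: 24.45
tool_pos: [0.5551, -0.3768, 0.0484]
tool_rot: [-0.547, 3.092, -0.004]
contact_force: [0.3, -1.0, 0.6]
opening: 0.0001
grip_force: 0.0
```

Emit:
send_rows(rows=[[0, [0, 0, 1], 0], [0, [0, 0, 0.5], 0], [0, [0, 0, 0.3], 0], [0, [0, 0, 0.3], 0], [0, [0, 0, 0], 0], [0, [0, 0, 0], 0]])

```text
t: 25.2
tool_pos: [0.5541, -0.3761, 0.0257]
tool_rot: [-0.547, 3.093, -0.0]
contact_force: [0.0, -0.6, -0.8]
opening: 0.0001
grip_force: 0.0
```

Run:
```python
from h import *
im=ctrl.get_image('side');o=ctrl.get_obs();print(o['tool_pos'],o['contact_force'])
cv2.imwrite('pics/s6.png',cv2.resize(im['frame'][200:400,280:480,::-1],None,fx=3,fy=3))
```

```text
[ 0.55420658 -0.37617107  0.0257803 ] [-0.69758595 -0.19300315 -1.16601376]
```

View pics/s6.png

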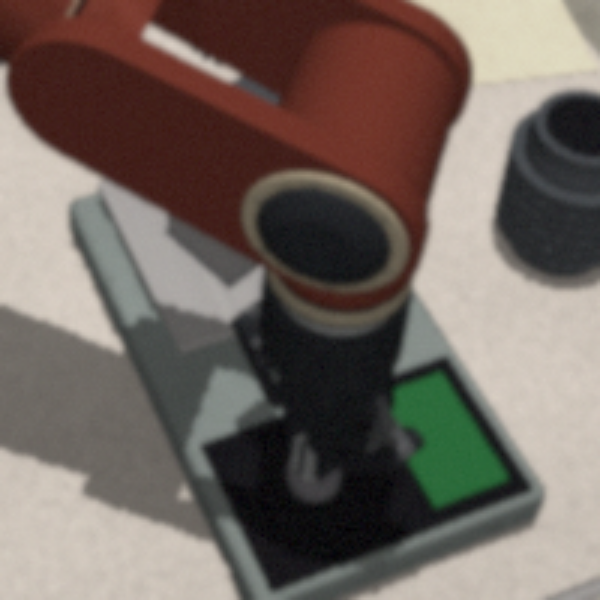

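Closed fingertips sit just over the button at crop (313,485). Pressing.

Emit:
send_rows(rows=[[0, [0, 0, 0.3], 0], [0, [0, 0, 0.2], 0], [0, [0, 0, 0.2], 0], [0, [0, 0, 0], 0], [0, [0, 0, 0], 0]])

```text
t: 25.88
tool_pos: [0.5544, -0.3764, 0.0191]
tool_rot: [-0.547, 3.093, -0.001]
contact_force: [0.2, -0.7, 4.9]
opening: -0.0003
grip_force: 1.9
```

Emit:
send_rows(rows=[[0, [0, 0, 0.2], 0], [0, [0, 0, 0.2], 0], [0, [0, 0, 0], 0], [0, [0, 0, 0], 0]])

```text
t: 26.38
tool_pos: [0.5545, -0.3764, 0.0171]
tool_rot: [-0.547, 3.093, -0.001]
contact_force: [-3.2, 3.1, 14.1]
opening: -0.0
grip_force: 7.0
```

The force jumped to 14 N, so the button is on its stop. Retreat and check.

Emit:
send_rows(rows=[[0, [0, 0, 0], 0], [0, [0, 0, -1], 0], [0, [0, 0, -4], 0], [0, [0, 0, -5], 0], [0, [0, 0, -5], 0], [0, [0, -5, -3], 0], [0, [0, -5, 0], 0], [0, [0, 0, 0], 0], [0, [0, 0, 0], 0], [0, [0, 0, 0], 0]])

```text
t: 27.62
tool_pos: [0.5881, -0.4686, 0.194]
tool_rot: [0.548, -3.093, -0.002]
contact_force: [-1.1, 0.1, -0.2]
opening: 0.0001
grip_force: 0.0
```

Run:
```python
from h import *
im=ctrl.get_image('side');P=cloud(im);o=ctrl.get_obs();print(o['tool_pos'],o['contact_force'])
cv2.imwrite('pics/s7.png',im['frame'][...,::-1])
m=(abs(P[...,0]-.588)<.09)&(abs(P[...,1]+.195)<.09)&(P[...,2]>.15)&(P[...,2]<.18)
print(m.sum(),cv2.minAreaRect((P[m][:,:2]*1000).astype(np.float32)),np.median(P[m],0))
```

```text
[ 0.58820065 -0.46877869  0.19441292] [-0.18799479  0.17310327 -0.56178376]
1309 ((586.3861083984375, -195.2962646484375), (83.58784484863281, 63.92774200439453), 20.366506576538086) [ 0.58312129 -0.20089755  0.16421982]
```

View pics/s7.png

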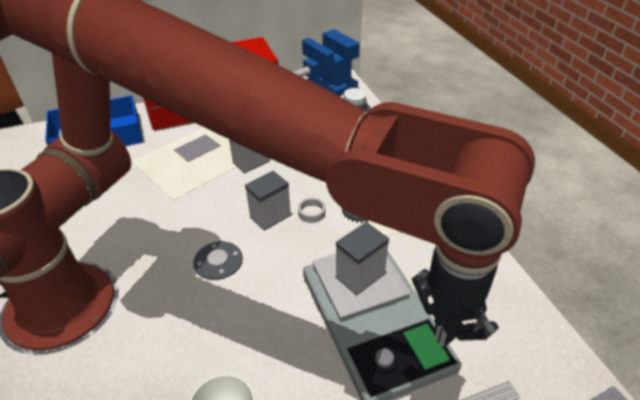

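The tin at (362,262) stands centred on the pan (within 2 mm, top at 0.164 m, so sunk about 12 mm). The arm is clear.

```bash
python3 -c "
from station import ctrl
print(ctrl.finish_job())"
```

```text
the job is handed in; nothing more can be done
None
```

I weighed all three tins and set the full one (about 0.65 kg) upright within 2 mm of the pan's centre, pan sunk about 12 mm; I then let go, pressed the button to its stop and handed the job in at about 28 s, with both empty tins back on the bench; no verdict was returned.

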